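# Load the battery pack into the cordless banding wheel

## Task

Power up the cordless plate-decorating wheel: slide the long battery pack out of the charger and set it down flat on the bare wooden board, let go, and take it again by its other (brass contact) end. Push its flat end under the hood against the coil spring of the wheel's battery bay, then drop the brass contact end in behind the low end wall so the pack lies fully home, and finally throw the wheel's switch lever all the way over. Leave the short pack in the charger and don't disturb the paint tubs and water mug.

Things in the scene. Friction and masses are not known exactly. Their poses are not given: they have to be found in the camera images.
- pack_mid (a point): Centre of the long battery pack: an off-white stick with grey ends, 34 x 34 mm in section, 130 mm long, about 0.3 kg. x runs along it towards the end with the brass contact nub (16 mm across, sticks out 4 mm more); the other end (-x) is flat with a steel disc. z is up as it lies. It starts in one of the charger's two bays (either one), nub end inwards, along the charger's x.
- pack_nub (a point): Tip of the brass nub of the long pack, on its axis, 69 mm from its centre.
- short_pack_mid (a point): Centre of the short battery pack in the charger's other bay: same section and look, but 90 mm long. It stays there.
- charger: Black two-bay charger, fixed, 155 x 168 mm, 64 mm high. Origin on the table under the middle of the two bays, level with the long pack's centre. The bays run along its x at y = +40 and -40 mm; their floor is 22 mm above the table (a rail 28 mm wide: fingers can reach 10 mm below the pack at its sides). Nothing latches the packs.
- charger_hood (a point): Middle of the front edge of the charger's hood, 64 mm above the table, at x = -3 mm of the charger. From here to x = +85 mm roof and walls (39 x 38 mm openings) cover the nub half of the long pack: it can be gripped only on the flat half that sticks out (62 mm) and comes out only by sliding at least 75 mm along the charger's -x.
- board_top (a point): Centre of the top face of the bare plywood board, fixed, 190 (x) x 110 (y) x 10 mm high. x runs along its length. The place to put the pack down.
- bay (a point): Centre of the wheel's battery bay (fixed), 39 mm above the table: the long pack's centre must end here. x runs along the bay from the spring end (-x) to the low end wall (+x), z up; nub towards +x. Floor at z = -17 mm, a 28 mm wide rail: fingers can reach 10 mm below the pack at its sides from x = -8 to +51 mm. Seated, the flat end is at x = -65 mm and the nub touches the end wall.
- bay_hood (a point): Middle of the hood's front edge, on its underside: x = -61, z = +26 mm in the bay's frame; hood 4 mm thick, back to the spring housing's face at x = -79 mm. The pack gets under it only with its nub end raised about 11 to 18 degrees; its lower flat edge, on the floor, must go to about x = -68 mm, then the nub end can swing down past the end wall.
- bay_end (a point): Middle of the top inner edge of the end wall: x = +69, z = +5 mm in the bay's frame; wall 6 mm thick. Side cheeks 39 mm apart inside stand from x = -79 to -9 mm (up to z = +13 mm) and from x = 52 to 69 mm (up to z = +1 mm). The wheel head (220 mm across, with a plate on it, up to 120 mm above the table) is centred at x = +250 mm.
- spring_face (a point): Centre of the front face of the coil spring's contact disc (22 mm across); with the spring at rest it lies at x = -59 mm, y = 0, z = 0 of the bay's frame and it is pushed towards -x.
- spring (a joint): How far the coil spring is pushed in (m): 0 at rest, about 0.006 with the pack seated, at most 0.019. It pushes back with 3 N at rest and 0.6 N more for each mm.
- switch (a joint): Angle of the switch lever (rad): 0 = off, leaning to the bay's -x; 1.0 = on, leaning to the bay's +x. It stays where it is left. Little force is needed.
- switch_tip (a point): Centre of the ball (26 mm across) on top of the black switch lever, on the bay's -y side. Its pivot lies at x = 0, y = -100, z = -7 mm of the bay's frame (32 mm above the table); 70 mm from pivot to ball centre; it swings in the bay's x-z plane from 0.5 rad short of upright to 0.5 rad past it.
- tub_a: Small lidded paint tub, 70 mm across, 55 mm high, loose, beyond the board. Origin under its centre. Not to be moved.
- tub_b: Lidded paint tub, 90 mm across, 70 mm high, loose, on the left. Not to be moved.
- tub_c: Lidded paint tub, 90 mm across, 60 mm high, loose, on the left. Not to be moved.
- water_mug: White mug, 76 mm across and 85 mm high, loose, on the right beyond the switch. Not to be moved.
Not all that is in view belongs to the job. Leave any orange or red look-alike of the part that bears pack_mid alone.

How it is judged:
On the way, in this order (a step that is already met when the one before it is completed fails the run):
1. the long pack lies released on the board (x of pack_mid in the frame of board_top between -0.06 and 0.06 m and y of pack_mid in the frame of board_top between -0.055 and 0.055 m and z of pack_mid in the frame of board_top between 0.012 and 0.022 m and contact force between pack and the fingers below 0.1 N and linear speed of pack below 0.02 m/s), for 0.1 s.
2. the pack's flat end pushes the spring in while its nub end is still raised (value of joint spring above 0.003 m and z of pack_nub in the frame of bay above 0.012 m and x of pack_nub in the frame of bay above 0.04 m and distance between pack_mid and bay below 0.04 m), for 0.05 s.
3. the pack lies fully home in the bay, released (x of pack_mid in the frame of bay between -0.004 and 0.004 m and y of pack_mid in the frame of bay between -0.005 and 0.005 m and z of pack_mid in the frame of bay between -0.004 and 0.004 m and x of pack_nub in the frame of bay above 0.06 m and angle between the x axis of pack_mid and the x axis of bay, either way round below 0.06 rad and value of joint spring above 0.002 m and contact force between pack and the fingers below 0.1 N and linear speed of pack below 0.02 m/s), for 0.2 s.
4. the switch lever is all the way over (value of joint switch above 0.85 rad), for 0.1 s.
At the end, for the whole second after the job is handed in: The long pack lies at rest and released in the wheel's bay, flat end on the spring (spring pushed in more than 2 mm), nub towards the end wall, its centre within 4 mm of the bay's centre along and in height and 5 mm sideways, parallel to the bay within 0.06 rad; the switch lever is past 0.85 rad (all of step 3 and value of joint switch above 0.85 rad); the robot touches nothing.
It fails at once if the short pack is moved by more than 20 mm (distance of short_pack_mid from where it was at the start of the episode above 0.02 m).
It fails at once if a paint tub or the water mug is moved by more than 30 mm (distance of any of tub_a, tub_b, tub_c, water_mug from where it was at the start of the episode above 0.03 m).
It also fails if it takes over 56 s, if anything falls off the work surface, if the arm or the gripper's body presses on something with over 40 N, if the wrist force passes 120 N, or if a joint passes its speed limit or range.

## Robot

A 6-joint arm with a two-finger parallel gripper is mounted at the origin on the work surface. World frame = base frame: x ahead of the robot, y to its left, z up, the work surface at z = 0. Lengths are in m, angles in rad, forces in N, time in s.
With the tool pointing down it reaches from about 0.375 to 0.975 m from the base axis. Payload 3.8 kg.
Tool frame: the origin (TCP) lies midway between the tips of the shut fingers; the grasp point (between the pads) lies 19 mm behind it; z points along the fingers, y is the line along which they close (so a half turn about z gives the same grasp; the last joint's range is limited). The gripper opens to 85 mm and grips with 20 to 120 N. Pads are 22 mm wide; open, the fingers measure 114 mm over their backs; the gripper's body (76 mm by 85 mm) begins 54 mm behind the grasp point. The pads swing forward as they close: fully open they stand 13 mm farther back than shut.
Start: joints at [1.1, 0.264, 1.604, -0, 1.274, -0.037], TCP at [0.284, 0.612, 0.231] pointing down, gripper open.
Joint ranges: [-2.63, 2.63], [-0.94, 2.18], [0.31, 2.57], [-1.31, 4.45], [0, 2.66], [-2.55, 2.55]. Speed limits (rad/s): [2.57, 2.57, 3.14, 3.14, 3.14, 3.14].

## Interface

Orientations are given as a rotation vector (axis times angle).
In Python, from workcell import bot, imaging gives the robot as it stands.
- The arm moves only by the tool step_arm, never from a script. Its argument "series" is a list of rows, each an object of numbers: "grip": the closure, from -1 (fully open) to 1 (shut); "x", "y", "z": the shift along the tool's x, y, z normalised to -1 to 1, where 1 is 500 mm; "ax", "ay", "az": the turn, a rotation vector about the tool's x, y, z normalised to -1 to 1, where 1 is 30 degrees. A call has 1 to 12 rows; each row is the pose to reach, as a shift and turn from the pose commanded when the call began, along the tool's axes at that moment; what a row does not reach only later rows make up. A row lasts 1/10 s, in which the tool goes at most 50 mm and 8.59 degrees, less where a joint would pass 70% of its speed; a pose out of reach is approached as far as the arm can. A call with a number of a shift or a turn outside -1 to 1 is refused whole. A call with a gripper value outside its range is refused whole. The fingers move at their own pace and stop on an object; "force" is the grip in N (left out, the last holds). Time passes only in rows, so rows that repeat a pose let the fingers close. It gives the time, the measured TCP pose, the force, the opening and the grip force at its end, in the units of the state.
- bot.read_state(): the state, without advancing time (a new reading comes with each control period).
- imaging.read_camera(name): name is "scene" or "side" or "wrist"; returns a dict with "img" (384x512x3 uint8, red, green, blue), "fx", "fy", "cx", "cy" (pixels), "R" (3x3) and "t" (3): a world point X has camera coordinates R X + t. Camera axes: x right, y down, z forward; pixel columns grow to the right and rows downward; lengths in m; the calibration is good to about 2 mm. A picture is of the moment at which its call begins. There is no depth.
- bot.finish_job(): hands the job in; it is judged then, once.
The state is a dict: "time": time; "q": joint angles; "joint_vel": joint speeds; "joint_torque": joint torques, N m; "tool_pos": TCP position; "tcp_rot": TCP orientation; "wrist_force": force on the tool from outside, world axes, zero at the start; "torque": the same for the moment, N m; "width": opening from 0.0 (shut) to 1.0 (fully open); "grip_force": force on a finger pad.
Only numpy, scipy, OpenCV 4.12 (cv2) and the standard library are available. Lean on these libraries where they do the work, as an engineer would, in place of code of your own. Each camera call takes 0.05 s, during which the arm holds its last target. There are 200 camera calls.

## Working session

There is one attempt and no reset: what is moved stays moved. The work goes in short steps, Python scripts to look and compute and a tool call to move; the robot and the scene stay as the last step left them, time stands still between calls to the robot, and variables do not carry over. Pictures are saved under pics/ and viewed, at most 10 in all, crops included, and the job is handed in when it is done.

Besides the shell and the picture viewer there is one more tool, called by a JSON object that holds its "fn" and its "kwargs", one argument or row to a line. step_arm: Moves the arm, as the interface text tells. Scaled input: -1 to 1 covers 500 mm each way for a shift and 30 degrees each way for a turn. Its arguments: {"type":"object","properties":{"series":{"type":"array","items":{"type":"object","properties":{"grip":{"type":"number"},"x":{"type":"number","minimum":-1,"maximum":1},"y":{"type":"number","minimum":-1,"maximum":1},"z":{"type":"number","minimum":-1,"maximum":1},"ax":{"type":"number","minimum":-1,"maximum":1},"ay":{"type":"number","minimum":-1,"maximum":1},"az":{"type":"number","minimum":-1,"maximum":1}}}},"force":{"type":"number"}},"required":["series"]}

```bash
mkdir -p pics; cat > h.py <<'E'
from workcell import bot, imaging
import numpy as np, cv2
from scipy.spatial.transform import Rotation as Ro
def cam(n,save=None):
    c=imaging.read_camera(n); c['R']=np.array(c['R']);c['t']=np.array(c['t'])
    if save: cv2.imwrite('pics/'+save+'.png',c['img'][:,:,::-1])
    return c
def plane(c,u,v,z):
    d=c['R'].T@np.array([(u-c['cx'])/c['fx'],(v-c['cy'])/c['fy'],1]); o=-c['R'].T@c['t']
    return o+d*(z-o[2])/d[2]
def proj(c,X):
    p=c['R']@np.array(X)+c['t']; return np.array([c['fx']*p[0]/p[2]+c['cx'],c['fy']*p[1]/p[2]+c['cy']])
E
python3 - <<'E'
from h import *
a=cam('scene','scene0');b=cam('side','side0')
im=np.vstack([a['img'],b['img']])
for c in (a,b): print(c['fx'],c['R'].round(3).tolist(),(-c['R'].T@c['t']).round(3))
import pickle; pickle.dump((a,b),open('c0.pkl','wb'))
E
```

```text
409.90896221466016 [[0.265, 0.964, 0.006], [0.592, -0.158, -0.79], [-0.761, 0.213, -0.613]] [ 1.608 -0.341  1.001]
492.32739659262813 [[-0.968, -0.248, 0.022], [-0.152, 0.519, -0.841], [0.198, -0.818, -0.54]] [0.121 1.473 1.074]
```

View pics/scene0.png

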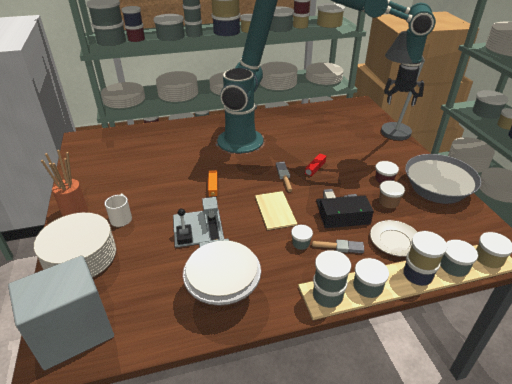

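View pics/side0.png

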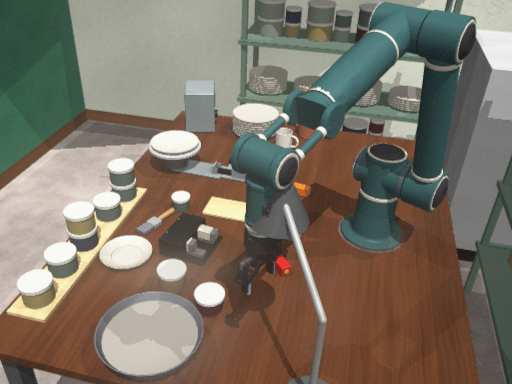

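The scene view shows the charger at (345,210), with packs protruding near (330,193). The board is at (275,210), the bay base at (205,222), the lever ball at (182,213), the wheel head at (222,268) and the mug at (118,210). In the side view the packs protrude at (208,235).

```bash
python3 - <<'E'
from h import *
import pickle
a,b=pickle.load(open('c0.pkl','rb'))
for n,u,v,z in [('charger',345,200,.064),('packS',330,192,.05),('board',275,210,.01),('bay',205,220,.04),('ball',182,213,.09),('head',222,265,.12),('mug',118,200,.085),('tubA',302,232,.055)]: print(n,plane(a,u,v,z).round(3))
for n,u,v,z in [('packs',208,235,.05),('chg',180,235,.064),('board',225,208,.01),('head',175,143,.12)]: print(n,plane(b,u,v,z).round(3))
k=cv2.resize(a['img'][160:270,160:400],None,fx=3.3,fy=3.3,interpolation=cv2.INTER_CUBIC)[:,:,::-1]
k2=cv2.resize(b['img'][130:265,150:320],None,fx=1.7,fy=1.7)[:,:,::-1]
o=np.zeros((600,800,3),np.uint8);o[:k.shape[0],:k.shape[1]]=k;o[363:363+k2.shape[0],:k2.shape[1]]=k2
cv2.imwrite('pics/z.png',o); print(k.shape,k2.shape)
w=cam('wrist');T=np.array(bot.read_state()['tool_pos']);Rt=Ro.from_rotvec(bot.read_state()['tcp_rot']).as_matrix()
print(Rt.round(3), w['fx'],'cam in tool',Rt.T@(-w['R'].T@w['t']-T), (w['R']@Rt).round(3))
E
```

```text
charger [0.596 0.25  0.064]
packS [0.523 0.224 0.05 ]
board [0.524 0.011 0.01 ]
bay [ 0.545 -0.249  0.04 ]
ball [ 0.546 -0.323  0.09 ]
head [ 0.831 -0.24   0.12 ]
mug [ 0.414 -0.53   0.085]
tubA [0.702 0.049 0.055]
packs [0.533 0.239 0.05 ]
chg [0.616 0.281 0.064]
board [0.537 0.018 0.01 ]
head [ 0.823 -0.223  0.12 ]
(363, 792, 3) (230, 289, 3)
[[-0.907  0.42  -0.001]
 [ 0.42   0.907 -0.002]
 [ 0.    -0.002 -1.   ]] 322.58739478730007 cam in tool [ 0.07287624 -0.00119543 -0.1413985 ] [[-0.     1.     0.   ]
 [-0.958 -0.    -0.286]
 [-0.286 -0.001  0.958]]
```

View pics/z.png

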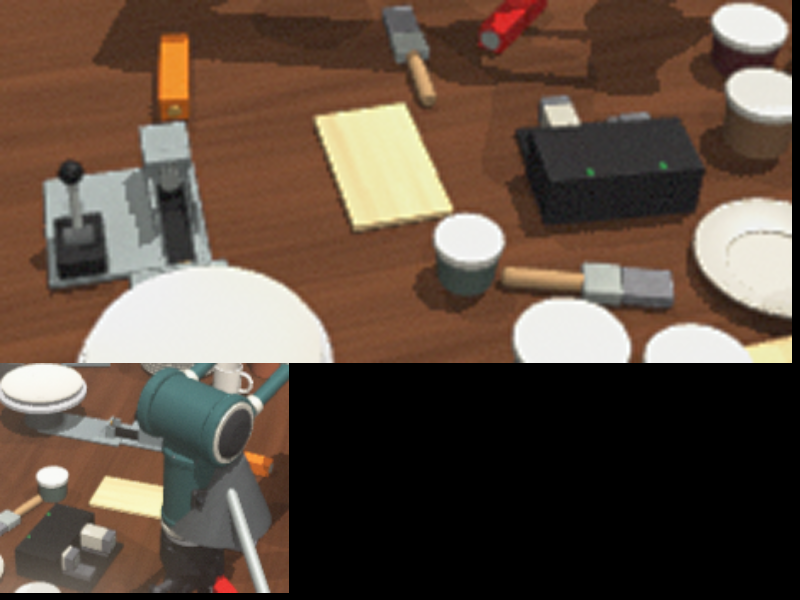

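```bash
cat >> h.py <<'E'
def down(yaw,tilt=0):
    """tool down, tool x heading at world yaw (deg); tilt about tool y (deg)"""
    y=np.radians(yaw);x=np.array([np.cos(y),np.sin(y),0]);z=np.array([0,0,-1.])
    return np.c_[x,np.cross(z,x),z]@Ro.from_euler('y',tilt,degrees=True).as_matrix()
def row(p,R,p0=None,R0=None):
    s=bot.read_state(); p0=np.array(s['tool_pos']) if p0 is None else p0
    R0=Ro.from_rotvec(s['tcp_rot']).as_matrix() if R0 is None else R0
    d=R0.T@(np.array(p)-p0)/.5; r=np.degrees(Ro.from_matrix(R0.T@R).as_rotvec())/30
    print('xyz',d.round(4),'axyz',r.round(4),'rows>=',max(np.linalg.norm(d)*10,np.linalg.norm(r)*30/8.59).round(1))
E
python3 -c "
from h import *
row([.46,.2,.30],down(180))"
```

```text
xyz [-0.6667 -0.5995 -0.1385] axyz [-3.200e-03 -8.000e-04 -8.285e-01] rows>= 9.1
```

{"fn": "step_arm", "kwargs": {
  "series": [
    {"x":-0.667,"y":-0.6,"z":-0.138,"az":-0.83,"grip":-1},
    {"x":-0.667,"y":-0.6,"z":-0.138,"az":-0.83},
    {"x":-0.667,"y":-0.6,"z":-0.138,"az":-0.83},
    {"x":-0.667,"y":-0.6,"z":-0.138,"az":-0.83},
    {"x":-0.667,"y":-0.6,"z":-0.138,"az":-0.83},
    {"x":-0.667,"y":-0.6,"z":-0.138,"az":-0.83},
    {"x":-0.667,"y":-0.6,"z":-0.138,"az":-0.83},
    {"x":-0.667,"y":-0.6,"z":-0.138,"az":-0.83},
    {"x":-0.667,"y":-0.6,"z":-0.138,"az":-0.83},
    {"x":-0.667,"y":-0.6,"z":-0.138,"az":-0.83},
    {"x":-0.667,"y":-0.6,"z":-0.138,"az":-0.83},
    {"x":-0.667,"y":-0.6,"z":-0.138,"az":-0.83}
  ]
}}

```text
validation failed for argument at $.se...
```

```bash
python3 - <<'E'
from h import *
import pickle
c=cam('wrist','w1');pickle.dump(c,open('c1.pkl','wb'))
cv2.imwrite('pics/w1.png',cv2.resize(c['img'][:,:,::-1],(768,576)))
s=bot.read_state();print(s['time'],s['tool_pos'],s['tcp_rot'])
E
```

```text
0.2 [0.28348364 0.6120405  0.23038127] [-6.75945883e-01 -3.06760541e+00  2.32169042e-03]
```

View pics/w1.png

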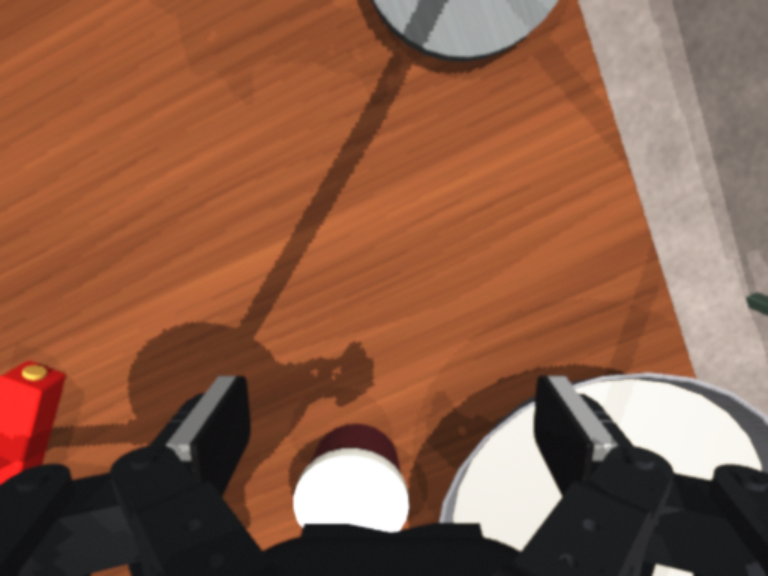

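The wrist image shows the red look-alike at (30,420), the fingers along the bottom, and image-up along tool +x. The move was refused, so I'll retry with complete rows.

```bash
python3 -c "
from h import *
row([.49,.19,.32],down(180))"
```

```text
xyz [-0.7295 -0.5926 -0.1784] axyz [-2.800e-03 -8.000e-04 -8.284e-01] rows>= 9.6
```

{"fn": "step_arm", "kwargs": {
  "series": [
    {"x":-0.73,"y":-0.59,"z":-0.18,"ax":0,"ay":0,"az":-0.83,"grip":-1},
    {"x":-0.73,"y":-0.59,"z":-0.18,"ax":0,"ay":0,"az":-0.83,"grip":-1},
    {"x":-0.73,"y":-0.59,"z":-0.18,"ax":0,"ay":0,"az":-0.83,"grip":-1},
    {"x":-0.73,"y":-0.59,"z":-0.18,"ax":0,"ay":0,"az":-0.83,"grip":-1},
    {"x":-0.73,"y":-0.59,"z":-0.18,"ax":0,"ay":0,"az":-0.83,"grip":-1},
    {"x":-0.73,"y":-0.59,"z":-0.18,"ax":0,"ay":0,"az":-0.83,"grip":-1},
    {"x":-0.73,"y":-0.59,"z":-0.18,"ax":0,"ay":0,"az":-0.83,"grip":-1},
    {"x":-0.73,"y":-0.59,"z":-0.18,"ax":0,"ay":0,"az":-0.83,"grip":-1},
    {"x":-0.73,"y":-0.59,"z":-0.18,"ax":0,"ay":0,"az":-0.83,"grip":-1},
    {"x":-0.73,"y":-0.59,"z":-0.18,"ax":0,"ay":0,"az":-0.83,"grip":-1},
    {"x":-0.73,"y":-0.59,"z":-0.18,"ax":0,"ay":0,"az":-0.83,"grip":-1}
  ]
}}

```text
time: 1.3
tool_pos: [0.4927, 0.1883, 0.3223]
tcp_rot: [0.006, 3.139, -0.001]
wrist_force: [0.1, 0.4, -0.3]
width: 1.0
grip_force: 0.0
```

```bash
python3 - <<'E'
from h import *
import pickle
c=cam('wrist');pickle.dump(c,open('c1.pkl','wb'))
cv2.imwrite('pics/w2.png',cv2.resize(c['img'][:,:,::-1],(768,576)))
E
```

```text
(no output)
```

View pics/w2.png

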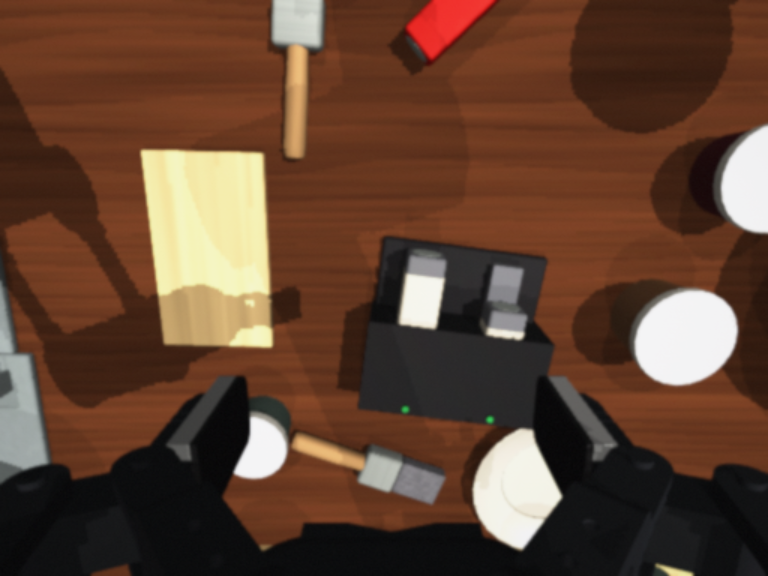

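The wrist view (1.5× scale) shows the long pack's top face between about (411,257), (445,260), (436,328) and (400,325). The hood front edge runs (370,320)–(553,345), and the short pack is on the right. The board corners are (141,150), (264,153), (272,347) and (163,346).

```bash
python3 - <<'E'
from h import *
import pickle
c=pickle.load(open('c1.pkl','rb'))
P=lambda u,v,z: plane(c,u/1.5,v/1.5,z)
h1,h2=P(370,320,.064),P(553,345,.064);print('hood',h1.round(4),h2.round(4),np.linalg.norm(h1-h2),'mid',((h1+h2)/2).round(4),'chg yaw',np.degrees(np.arctan2(*(h2-h1)[[1,0]]))-90)
pk=[P(*p,.056) for p in [(411,257),(445,260),(436,328),(400,325)]];print(np.round(pk,4))
for i,j in((0,3),(1,2)): print(np.degrees(np.arctan2(*(pk[j]-pk[i])[[1,0]])))
bd=np.array([P(*p,.01) for p in [(141,150),(264,153),(272,347),(163,346)]]);print(bd.round(4),bd.mean(0).round(4))
for i,j in((0,3),(1,2)): print(np.degrees(np.arctan2(*(bd[j]-bd[i])[[1,0]])))
g=cv2.cvtColor(c['img'],cv2.COLOR_RGB2GRAY)
m=cv2.inRange(cv2.cvtColor(c['img'],cv2.COLOR_RGB2HSV),(0,0,185),(179,60,255));m[:,:250]=0;m[:,310:]=0;m[240:]=0;m[:150]=0
k=max(cv2.findContours(m,0,2)[0],key=cv2.contourArea);r=cv2.minAreaRect(k);q=cv2.boxPoints(r)
print(q*1.5);w=np.array([plane(c,*p,.056) for p in q]);print(w.round(4),w.mean(0))
print(g[165:185,283])
E
```

```text
hood [0.5634 0.1681 0.064 ] [0.5877 0.3307 0.064 ] 0.1644379819093651 mid [0.5756 0.2494 0.064 ] chg yaw -8.49569509391904
[[0.5089 0.204  0.056 ]
 [0.5117 0.2333 0.056 ]
 [0.5742 0.2269 0.056 ]
 [0.5712 0.1945 0.056 ]]
-8.592212118724323
-5.808875373228166
[[ 0.4198 -0.0378  0.01  ]
 [ 0.4228  0.0727  0.01  ]
 [ 0.6116  0.0656  0.01  ]
 [ 0.61   -0.0447  0.01  ]] [0.5161 0.014  0.01  ]
-2.086792673735688
-2.1341908594404893
[[398.02704 322.33786]
 [406.45947 271.74326]
 [443.18927 277.86487]
 [434.75677 328.45947]]
[[0.5686 0.1928 0.056 ]
 [0.522  0.2001 0.056 ]
 [0.5276 0.2321 0.056 ]
 [0.5746 0.2258 0.056 ]] [0.54819569 0.21271289 0.056     ]
[ 47  68  88  95 103 110 120 134 145 152 152 153 152 153 152 152 153 152
 170 215]
```

```bash
python3 -c "
from h import *
row([.5333,.2151,.13],down(171.8))
row([.5333,.2151,.026],down(171.8))"
```

```text
xyz [-0.0829  0.0505  0.3834] axyz [0.0008 0.0012 0.268 ] rows>= 4.0
xyz [-0.0828  0.0504  0.5914] axyz [0.0008 0.0012 0.268 ] rows>= 6.0
```

{"fn": "step_arm", "kwargs": {
  "series": [
    {"x":-0.083,"y":0.05,"z":0.38,"ax":0,"ay":0,"az":0.268,"grip":-0.5},
    {"x":-0.083,"y":0.05,"z":0.38,"ax":0,"ay":0,"az":0.268,"grip":-0.5},
    {"x":-0.083,"y":0.05,"z":0.38,"ax":0,"ay":0,"az":0.268,"grip":-0.5},
    {"x":-0.083,"y":0.05,"z":0.38,"ax":0,"ay":0,"az":0.268,"grip":-0.5},
    {"x":-0.083,"y":0.05,"z":0.38,"ax":0,"ay":0,"az":0.268,"grip":-0.5},
    {"x":-0.083,"y":0.05,"z":0.45,"ax":0,"ay":0,"az":0.268,"grip":-0.5},
    {"x":-0.083,"y":0.05,"z":0.52,"ax":0,"ay":0,"az":0.268,"grip":-0.5},
    {"x":-0.083,"y":0.05,"z":0.57,"ax":0,"ay":0,"az":0.268,"grip":-0.5},
    {"x":-0.083,"y":0.05,"z":0.591,"ax":0,"ay":0,"az":0.268,"grip":-0.5},
    {"x":-0.083,"y":0.05,"z":0.591,"ax":0,"ay":0,"az":0.268,"grip":-0.5}
  ]
}}

```text
time: 2.35
tool_pos: [0.5315, 0.2168, 0.0256]
tcp_rot: [-0.218, -3.132, 0.001]
wrist_force: [1.0, 0.6, -0.3]
width: 0.748
grip_force: 0.0
```

{"fn": "step_arm", "kwargs": {
  "force": 40,
  "series": [
    {"x":0,"y":0,"z":0,"ax":0,"ay":0,"az":0,"grip":0.8},
    {"x":0,"y":0,"z":0,"ax":0,"ay":0,"az":0,"grip":0.8},
    {"x":0,"y":0,"z":0,"ax":0,"ay":0,"az":0,"grip":0.8},
    {"x":0,"y":0,"z":0,"ax":0,"ay":0,"az":0,"grip":0.8},
    {"x":0,"y":0,"z":0,"ax":0,"ay":0,"az":0,"grip":0.8},
    {"x":0,"y":0,"z":0,"ax":0,"ay":0,"az":0,"grip":0.8}
  ]
}}

```text
time: 2.95
tool_pos: [0.5343, 0.2172, 0.0283]
tcp_rot: [0.219, 3.13, 0.003]
wrist_force: [-1.2, 0.4, 7.2]
width: 0.392
grip_force: 41.7
```

{"fn": "step_arm", "kwargs": {
  "series": [
    {"x":0,"y":0,"z":-0.004,"ax":0,"ay":0,"az":0,"grip":0.8},
    {"x":0.05,"y":0,"z":-0.004,"ax":0,"ay":0,"az":0,"grip":0.8},
    {"x":0.1,"y":0,"z":-0.004,"ax":0,"ay":0,"az":0,"grip":0.8},
    {"x":0.15,"y":0,"z":-0.004,"ax":0,"ay":0,"az":0,"grip":0.8},
    {"x":0.2,"y":0,"z":-0.004,"ax":0,"ay":0,"az":0,"grip":0.8},
    {"x":0.2,"y":0,"z":-0.05,"ax":0,"ay":0,"az":0,"grip":0.8},
    {"x":0.2,"y":0,"z":-0.12,"ax":0,"ay":0,"az":0,"grip":0.8},
    {"x":0.2,"y":0,"z":-0.12,"ax":0,"ay":0,"az":0,"grip":0.8}
  ]
}}

```text
time: 3.75
tool_pos: [0.4362, 0.2318, 0.0901]
tcp_rot: [0.218, 3.127, 0.006]
wrist_force: [0.5, 0.8, -2.2]
width: 0.392
grip_force: 41.0
```

```bash
python3 - <<'E'
from h import *
b=np.array([.5161,.014]);y=np.radians(-2.1);x=np.array([np.cos(y),np.sin(y)])
g=b-.040*x
for z in(.1,.03,.0163): row([*g,z],down(177.9))
a=cam('scene','scene2')
E
```

```text
xyz [-0.1392 -0.4174 -0.0208] axyz [ 0.0079  0.0135 -0.196 ] rows>= 4.4
xyz [-0.1383 -0.418   0.1192] axyz [ 0.0079  0.0135 -0.196 ] rows>= 4.6
xyz [-0.1381 -0.4182  0.1466] axyz [ 0.0079  0.0135 -0.196 ] rows>= 4.6
```

{"fn": "step_arm", "kwargs": {
  "series": [
    {"x":-0.139,"y":-0.417,"z":-0.02,"ax":0.008,"ay":0.013,"az":-0.196,"grip":0.8},
    {"x":-0.139,"y":-0.417,"z":-0.02,"ax":0.008,"ay":0.013,"az":-0.196,"grip":0.8},
    {"x":-0.139,"y":-0.417,"z":-0.02,"ax":0.008,"ay":0.013,"az":-0.196,"grip":0.8},
    {"x":-0.139,"y":-0.417,"z":-0.02,"ax":0.008,"ay":0.013,"az":-0.196,"grip":0.8},
    {"x":-0.139,"y":-0.417,"z":-0.02,"ax":0.008,"ay":0.013,"az":-0.196,"grip":0.8},
    {"x":-0.139,"y":-0.418,"z":0.05,"ax":0.008,"ay":0.013,"az":-0.196,"grip":0.8},
    {"x":-0.138,"y":-0.418,"z":0.1,"ax":0.008,"ay":0.013,"az":-0.196,"grip":0.8},
    {"x":-0.138,"y":-0.418,"z":0.125,"ax":0.008,"ay":0.013,"az":-0.196,"grip":0.8},
    {"x":-0.138,"y":-0.418,"z":0.14,"ax":0.008,"ay":0.013,"az":-0.196,"grip":0.8},
    {"x":-0.138,"y":-0.418,"z":0.144,"ax":0.008,"ay":0.013,"az":-0.196,"grip":0.8},
    {"x":-0.138,"y":-0.418,"z":0.144,"ax":0.008,"ay":0.013,"az":-0.196,"grip":0.8}
  ]
}}

```text
time: 4.9
tool_pos: [0.4714, 0.0137, 0.0155]
tcp_rot: [-0.057, -3.13, 0.007]
wrist_force: [-9.4, -1.6, 16.8]
width: 0.389
grip_force: 45.4
```

{"fn": "step_arm", "kwargs": {
  "series": [
    {"x":0,"y":0,"z":0.0,"ax":0,"ay":0,"az":0,"grip":-0.6},
    {"x":0,"y":0,"z":0.0,"ax":0,"ay":0,"az":0,"grip":-0.6},
    {"x":0,"y":0,"z":0.0,"ax":0,"ay":0,"az":0,"grip":-0.6},
    {"x":0,"y":0,"z":-0.0,"ax":0,"ay":0,"az":0,"grip":-0.6},
    {"x":0,"y":0,"z":-0.04,"ax":0,"ay":0,"az":0,"grip":-0.6},
    {"x":0,"y":0,"z":-0.14,"ax":0,"ay":0,"az":0,"grip":-0.6},
    {"x":0,"y":0,"z":-0.24,"ax":0,"ay":0,"az":0,"grip":-0.6},
    {"x":-0.06,"y":-0.05,"z":-0.34,"ax":0,"ay":0,"az":0,"grip":-0.6},
    {"x":-0.14,"y":-0.1,"z":-0.38,"ax":0,"ay":0,"az":0,"grip":-0.6},
    {"x":-0.2,"y":-0.15,"z":-0.4,"ax":0,"ay":0,"az":0,"grip":-0.6},
    {"x":-0.2,"y":-0.2,"z":-0.4,"ax":0,"ay":0,"az":0,"grip":-0.6},
    {"x":-0.2,"y":-0.2,"z":-0.4,"ax":0,"ay":0,"az":0,"grip":-0.6}
  ]
}}

```text
time: 6.1
tool_pos: [0.5719, -0.0922, 0.2142]
tcp_rot: [-0.062, -3.136, 0.008]
wrist_force: [-0.6, -0.0, -0.1]
width: 0.8
grip_force: 0.0
```

```bash
python3 - <<'E'
from h import *
import pickle
c=cam('wrist');pickle.dump(c,open('c3.pkl','wb'))
cv2.imwrite('pics/w3.png',cv2.resize(c['img'][:,:,::-1],(768,576)))
E
```

```text
(no output)
```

View pics/w3.png

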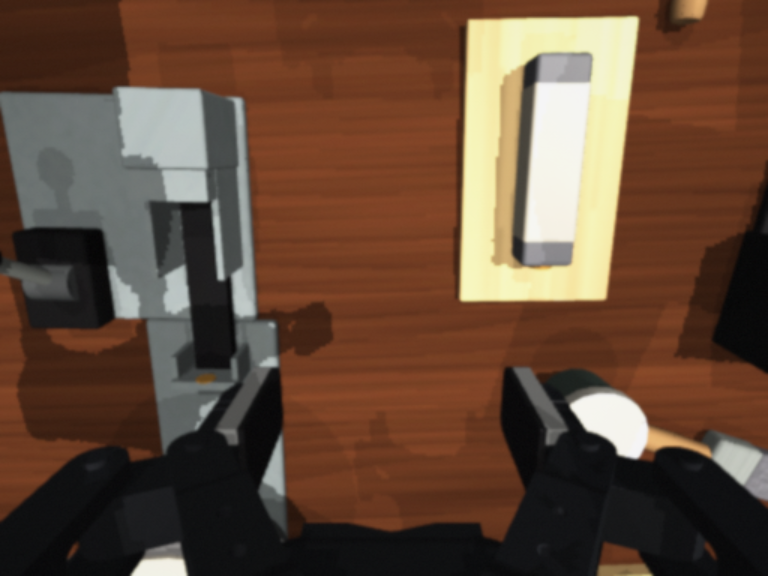

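The wrist view shows the pack lying on the board, with its top face about (539,53), (592,54), (574,265), (522,264) and the nub at the bottom (543,268). The bay rail runs from (183,205)/(212,203) to (196,367)/(235,367), the hood front edge runs (120,168)–(211,168), and the end wall is near row 378.

```bash
python3 - <<'E'
from h import *
import pickle
c=pickle.load(open('c3.pkl','rb'))
P=lambda u,v,z: plane(c,u/1.5,v/1.5,z)
n=lambda v:np.degrees(np.arctan2(v[1],v[0])).round(2)
p=np.array([P(*q,.044) for q in [(539,53),(592,54),(574,265),(522,264)]]);print('pack',p.round(4).tolist(),p.mean(0).round(4),n(p[3]-p[0]),n(p[2]-p[1]))
r=np.array([P(*q,.022) for q in [(183,205),(212,203),(235,367),(196,367)]]);print('rail',r.round(4).tolist(),n(r[3]-r[0]),n(r[2]-r[1]))
h=np.array([P(*q,.069) for q in [(120,168),(211,168),(113,88),(202,88)]]);print('hood',h.round(4).tolist(),((h[0]+h[1])/2).round(4),n(h[1]-h[0])-90,n(h[0]-h[2]),n(h[1]-h[3]))
hsv=cv2.cvtColor(c['img'],cv2.COLOR_RGB2HSV)
m=cv2.inRange(hsv,(8,150,120),(25,255,255));m[:,:110]=0;m[:,180:]=0;m[:220]=0;m[270:]=0
ys,xs=np.nonzero(m);print('brass px',xs.mean()*1.5,ys.mean()*1.5,P(xs.mean()*1.5,ys.mean()*1.5,.039))
z=np.hstack([cv2.resize(c['img'][130:270,90:200],None,fx=4,fy=4,interpolation=2),cv2.resize(c['img'][20:190,330:410],None,fx=3.3,fy=3.3,interpolation=2)[:560]])
cv2.imwrite('pics/z3.png',z[:,:,::-1]);print(z.shape)
E
```

```text
pack [[0.4472, -0.0026, 0.044], [0.449, 0.0284, 0.044], [0.5756, 0.0262, 0.044], [0.5736, -0.008, 0.044]] [0.5113 0.011  0.044 ] -2.45 -0.98
rail [[0.5284, -0.2352, 0.022], [0.5278, -0.2152, 0.022], [0.6501, -0.2154, 0.022], [0.649, -0.2449, 0.022]] -4.58 -0.12
hood [[0.5019, -0.2477, 0.069], [0.504, -0.1952, 0.069], [0.4593, -0.2431, 0.069], [0.4613, -0.194, 0.069]] [ 0.5029 -0.2215  0.069 ] -2.280000000000001 -6.15 -1.63
brass px nan nan [nan nan nan]
(560, 704, 3)<stdin>:11: RuntimeWarning: Mean of empty slice.
  ret = ret.dtype.type(ret / rcount)
```

View pics/z3.png

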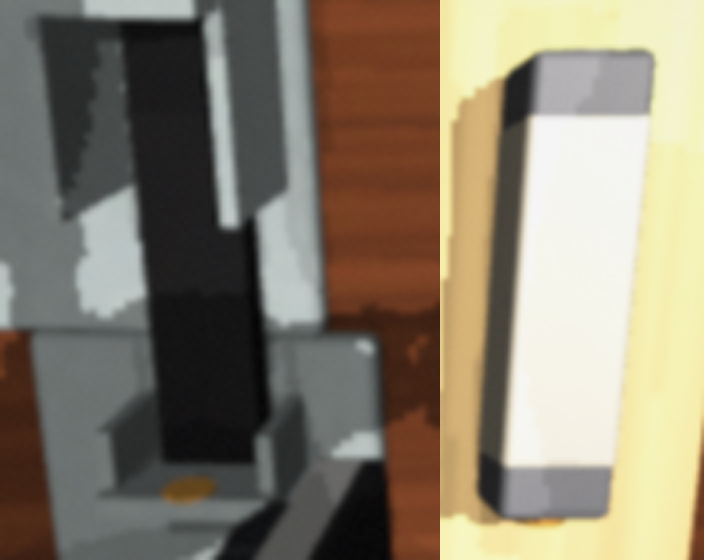

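The zoom shows the bay's brass contact at crop (188,489), the end cheeks and the rail. I'll look once from directly above the bay.

{"fn": "step_arm", "kwargs": {
  "series": [
    {"x":-0.12,"y":-0.27,"z":-0.12,"ax":0,"ay":0,"az":0,"grip":-0.6},
    {"x":-0.12,"y":-0.27,"z":-0.12,"ax":0,"ay":0,"az":0,"grip":-0.6},
    {"x":-0.12,"y":-0.27,"z":-0.12,"ax":0,"ay":0,"az":0,"grip":-0.6},
    {"x":-0.12,"y":-0.27,"z":-0.12,"ax":0,"ay":0,"az":0,"grip":-0.6},
    {"x":-0.12,"y":-0.27,"z":-0.12,"ax":0,"ay":0,"az":0,"grip":-0.6}
  ]
}}

```text
time: 6.65
tool_pos: [0.626, -0.2266, 0.2735]
tcp_rot: [-0.06, -3.134, 0.005]
wrist_force: [-0.1, -0.5, -1.1]
width: 0.8
grip_force: 0.0
```

```bash
python3 - <<'E'
from h import *
import pickle
c=cam('wrist');pickle.dump(c,open('c4.pkl','wb'))
print(proj(c,[.57,-.225,.039]))
z=cv2.resize(c['img'][90:330,120:380],None,fx=2.5,fy=2.5,interpolation=2)
cv2.imwrite('pics/w4.png',z[:,:,::-1]);print(z.shape)
E
```

```text
[261.99372563 116.77798612]
(600, 650, 3)
```

View pics/w4.png

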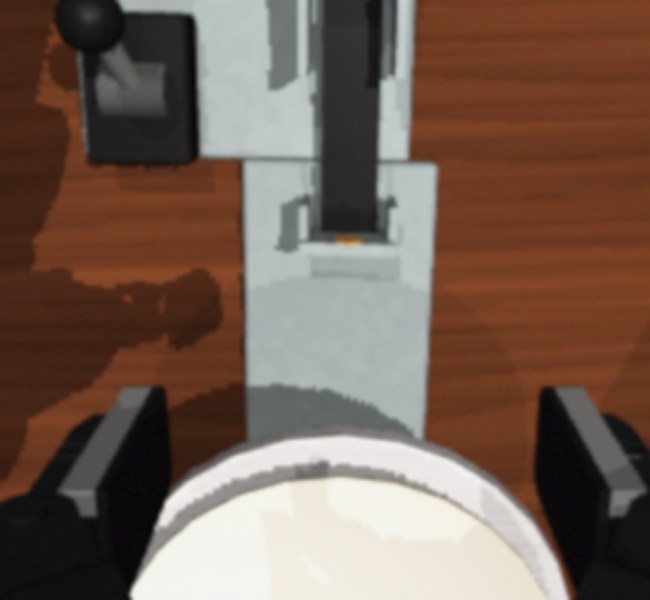

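The end wall's top inner edge is at crop row 244, columns 300–398, with the brass centre at (348,240). The lever ball is at (90,20).

```bash
python3 - <<'E'
from h import *
import pickle
c=pickle.load(open('c4.pkl','rb'));g=cv2.cvtColor(c['img'],cv2.COLOR_RGB2GRAY)
P=lambda U,V,z: plane(c,120+U/2.5,90+V/2.5,z).round(4)
print('endwall',P(300,244,.044),P(398,244,.044),'brass',P(348,240,.039))
print('rail end',P(321,232,.022),P(380,232,.022))
print('ball',P(90,20,.032+.061),'slot box',P(85,13,.032),P(195,15,.032))
print('base',P(243,160,.01),P(436,163,.01))
print('hood exp px',proj(c,[.5029,-.2215,.069]),proj(c,[.503,-.2477,.069]),proj(c,[.503,-.195,.069]))
for r in (60,75,90,110,130): 
    row_=g[r,225:295].astype(int); print(r,row_.tolist())
print('col',g[0:80,262].tolist(), g[0:80,256].tolist())
E
```

```text
endwall [ 0.6507 -0.2543  0.044 ] [ 0.6525 -0.2076  0.044 ] brass [ 0.6509 -0.2314  0.039 ]
rail end [ 0.6507 -0.2452  0.022 ] [ 0.6518 -0.2155  0.022 ]
ball [ 0.5462 -0.3257  0.093 ] slot box [ 0.5417 -0.3468  0.032 ] [ 0.5445 -0.2969  0.032 ]
base [ 0.6147 -0.2833  0.01  ] [ 0.62   -0.1859  0.01  ]
hood exp px [262.95385267  48.14848499] [236.47747538  49.39726615] [289.8063016   47.10405061]
60 [120, 119, 118, 118, 117, 116, 117, 116, 117, 117, 118, 118, 135, 176, 197, 200, 200, 201, 203, 203, 203, 203, 202, 202, 202, 203, 203, 204, 204, 203, 204, 203, 203, 203, 205, 204, 205, 204, 204, 204, 203, 203, 203, 203, 204, 204, 204, 203, 204, 204, 203, 203, 204, 205, 206, 206, 206, 207, 208, 203, 184, 154, 110, 74, 68, 72, 73, 74, 72, 72]
75 [116, 115, 116, 117, 116, 116, 116, 115, 116, 115, 117, 118, 119, 135, 169, 177, 171, 151, 101, 67, 76, 88, 91, 83, 57, 31, 22, 20, 22, 23, 24, 23, 24, 24, 24, 25, 26, 26, 26, 27, 25, 26, 26, 25, 23, 23, 23, 27, 51, 79, 91, 90, 78, 68, 103, 158, 180, 184, 181, 175, 157, 115, 76, 64, 63, 68, 70, 71, 71, 71]
90 [185, 150, 123, 116, 116, 116, 116, 117, 
[... 989 characters left out ...]
84, 184, 184, 185, 185, 186, 186, 187, 187, 188, 189, 187, 187, 186, 186, 186, 186, 186, 186, 188, 195, 200, 201, 201, 201, 201, 201, 200, 201, 201, 199, 186, 163, 164, 187, 199, 202, 201, 202, 202, 203, 203, 204, 204, 204, 205, 204, 205, 205, 204, 203, 198, 173, 123, 99, 100, 88, 65, 43, 26, 20, 20, 20, 21] [163, 178, 184, 185, 185, 186, 186, 187, 187, 186, 186, 186, 187, 185, 187, 186, 186, 185, 184, 185, 184, 183, 183, 184, 183, 183, 183, 183, 182, 183, 183, 184, 186, 185, 185, 189, 194, 198, 199, 200, 199, 198, 198, 199, 198, 199, 197, 182, 163, 176, 195, 200, 201, 202, 203, 203, 204, 204, 204, 204, 203, 203, 202, 202, 202, 202, 202, 194, 156, 103, 85, 88, 79, 60, 38, 23, 21, 20, 20, 19]
```

```bash
python3 - <<'E'
from h import *
import pickle
c=pickle.load(open('c4.pkl','rb'))
P=lambda u,v,z: plane(c,u,v,z).round(4)
print('hood front',P(262,68.5,.069),'under',P(262,68.5,.065))
print('hood l/r row60',P(237.6,60,.069),P(286,60,.069))
print('cheek inner row90',P(242.8,90,.052),P(278.3,90,.052),'outer',P(238.4,90,.052),P(285.5,90,.052))
print('rail row130',P(244,130,.022),P(271,130,.022))
print('rail row90',P(249,90,.022),P(272,90,.022))
c=pickle.load(open('c3.pkl','rb'))
print('w3 hood front',P(163/1.5,202/1.5,.069),P(213/1.5,202/1.5,.069),'brass',P(90+188/4,130+489/4,.039),'endwall',P(90+100/4,130+497/4,.044),P(90+265/4,130+495/4,.044))
E
```

```text
hood front [ 0.5216 -0.2232  0.069 ] under [ 0.5213 -0.2231  0.065 ]
hood l/r row60 [ 0.5128 -0.2472  0.069 ] [ 0.5147 -0.199   0.069 ]
cheek inner row90 [ 0.5408 -0.2445  0.052 ] [ 0.5422 -0.2065  0.052 ] outer [ 0.5406 -0.2492  0.052 ] [ 0.5425 -0.1988  0.052 ]
rail row130 [ 0.5853 -0.2472  0.022 ] [ 0.5866 -0.2148  0.022 ]
rail row90 [ 0.54  -0.239  0.022] [ 0.541  -0.2123  0.022 ]
w3 hood front [ 0.5221 -0.2262  0.069 ] [ 0.5233 -0.1968  0.069 ] brass [ 0.6506 -0.2315  0.039 ] endwall [ 0.6497 -0.2531  0.044 ] [ 0.6507 -0.209   0.044 ]
```

```bash
python3 -c "
from h import *
for z in (.11,.03,.017): row([.5393,.010,z],down(177.9))"
```

```text
xyz [0.1864 0.4643 0.3257] axyz [-0.0045 -0.0163 -0.0013] rows>= 6.0
xyz [0.185  0.4647 0.4857] axyz [-0.0045 -0.0163 -0.0013] rows>= 7.0
xyz [0.1848 0.4647 0.5117] axyz [-0.0045 -0.0163 -0.0013] rows>= 7.2
```

{"fn": "step_arm", "kwargs": {
  "series": [
    {"x":0.186,"y":0.464,"z":0.325,"ax":0,"ay":0,"az":0,"grip":-0.6},
    {"x":0.186,"y":0.464,"z":0.325,"ax":0,"ay":0,"az":0,"grip":-0.6},
    {"x":0.186,"y":0.464,"z":0.325,"ax":0,"ay":0,"az":0,"grip":-0.6},
    {"x":0.186,"y":0.464,"z":0.325,"ax":0,"ay":0,"az":0,"grip":-0.6},
    {"x":0.186,"y":0.464,"z":0.325,"ax":0,"ay":0,"az":0,"grip":-0.6},
    {"x":0.186,"y":0.464,"z":0.325,"ax":0,"ay":0,"az":0,"grip":-0.6},
    {"x":0.186,"y":0.464,"z":0.325,"ax":0,"ay":0,"az":0,"grip":-0.6},
    {"x":0.186,"y":0.464,"z":0.4,"ax":0,"ay":0,"az":0,"grip":-0.6},
    {"x":0.186,"y":0.464,"z":0.4,"ax":0,"ay":0,"az":0,"grip":-0.6},
    {"x":0.186,"y":0.464,"z":0.4,"ax":0,"ay":0,"az":0,"grip":-0.6}
  ]
}}

```text
time: 7.7
tool_pos: [0.538, 0.0092, 0.0725]
tcp_rot: [-0.056, -3.131, 0.006]
wrist_force: [-0.1, -0.0, 1.2]
width: 0.795
grip_force: 0.0
```

```bash
python3 -c "
from h import *
for z in (.018,): row([.5393,.010,z],down(177.9))"
```

```text
xyz [-0.0037  0.0021  0.109 ] axyz [-0.0071 -0.0199  0.0014] rows>= 1.1
```

{"fn": "step_arm", "kwargs": {
  "force": 50,
  "series": [
    {"x":-0.003,"y":0.002,"z":0.05,"ax":-0.007,"ay":-0.02,"az":0,"grip":-0.6},
    {"x":-0.003,"y":0.002,"z":0.09,"ax":-0.007,"ay":-0.02,"az":0,"grip":-0.6},
    {"x":-0.003,"y":0.002,"z":0.107,"ax":-0.007,"ay":-0.02,"az":0,"grip":-0.6},
    {"x":-0.003,"y":0.002,"z":0.107,"ax":-0.007,"ay":-0.02,"az":0,"grip":-0.6},
    {"x":-0.003,"y":0.002,"z":0.107,"ax":-0.007,"ay":-0.02,"az":0,"grip":0.8},
    {"x":-0.003,"y":0.002,"z":0.107,"ax":-0.007,"ay":-0.02,"az":0,"grip":0.8},
    {"x":-0.003,"y":0.002,"z":0.107,"ax":-0.007,"ay":-0.02,"az":0,"grip":0.8},
    {"x":-0.003,"y":0.002,"z":0.107,"ax":-0.007,"ay":-0.02,"az":0,"grip":0.8},
    {"x":-0.003,"y":0.002,"z":0.107,"ax":-0.007,"ay":-0.02,"az":0,"grip":0.8},
    {"x":-0.003,"y":0.002,"z":0.107,"ax":-0.007,"ay":-0.02,"az":0,"grip":0.8}
  ]
}}

```text
time: 8.7
tool_pos: [0.5428, 0.0093, 0.0216]
tcp_rot: [0.058, 3.134, -0.0]
wrist_force: [-0.6, 0.7, 6.9]
width: 0.385
grip_force: 52.2
```

```bash
python3 -c "
from h import *
s=bot.read_state();print(s['tool_pos'],Ro.from_rotvec(s['tcp_rot']).as_matrix().round(3))"
```

```text
[0.54277321 0.00929367 0.02158225] [[-0.999  0.037  0.007]
 [ 0.037  0.999 -0.   ]
 [-0.007 -0.    -1.   ]]
```

```bash
cat >> h.py <<'E'
Rz=lambda d:Ro.from_euler('z',d,degrees=True).as_matrix()
BAY=np.array([.582,-.2272,.039]); RB=Rz(-3.0)
# grasp: pack in tool frame
_R0=Ro.from_rotvec([0.058,3.134,0]).as_matrix(); _p0=np.array([.54277,.00929,.02158])
_Rp=Rz(-2.1); _pp=_p0*[1,1,0]+[0,0,.027]-_Rp[:,0]*.0315
TP_R=_R0.T@_Rp; TP_p=_R0.T@(_pp-_p0)
def goal(ex,ez,th,dy=0):
    "tool pose for lower flat edge at bay (ex,ez) m, pitch th deg"
    Rp=RB@Ro.from_euler('y',-th,degrees=True).as_matrix()
    pp=BAY+RB@np.array([ex,dy,ez])+Rp@np.array([.065,0,.017])
    R=Rp@TP_R.T; return pp-R@TP_p,R
def packstate():
    s=bot.read_state();R=Ro.from_rotvec(s['tcp_rot']).as_matrix();Rp=R@TP_R;pp=np.array(s['tool_pos'])+R@TP_p
    e=RB.T@(pp-Rp@np.array([.065,0,.017])-BAY); x=RB.T@Rp[:,0]
    print('edge mm',(e*1e3).round(1),'pitch',np.degrees(np.arcsin(x[2])).round(2),'yawerr',np.degrees(np.arctan2(x[1],x[0])).round(2),'F',np.round(s['wrist_force'],1),'t',s['time'],'grip',s['width'])
E
python3 -c "
from h import *
packstate()
p,R=goal(-.035,.045,14);print(p);row(p,R)"
```

```text
edge mm [-148.   232.6  -29. ] pitch -0.02 yawerr 0.9 F [-0.6  0.7  6.9] t 8.7 grip 0.38471584772036016
[ 0.63775557 -0.23012203  0.11858149]
xyz [-0.2089 -0.4715 -0.1926] axyz [ 0.0034 -0.4673  0.0297] rows>= 5.5
```

{"fn": "step_arm", "kwargs": {
  "series": [
    {"x":0,"y":0,"z":-0.1,"ax":0,"ay":0,"az":0,"grip":0.8},
    {"x":0,"y":0,"z":-0.19,"ax":0,"ay":0,"az":0,"grip":0.8},
    {"x":-0.209,"y":-0.471,"z":-0.193,"ax":0.003,"ay":-0.467,"az":0.03,"grip":0.8},
    {"x":-0.209,"y":-0.471,"z":-0.193,"ax":0.003,"ay":-0.467,"az":0.03,"grip":0.8},
    {"x":-0.209,"y":-0.471,"z":-0.193,"ax":0.003,"ay":-0.467,"az":0.03,"grip":0.8},
    {"x":-0.209,"y":-0.471,"z":-0.193,"ax":0.003,"ay":-0.467,"az":0.03,"grip":0.8},
    {"x":-0.209,"y":-0.471,"z":-0.193,"ax":0.003,"ay":-0.467,"az":0.03,"grip":0.8},
    {"x":-0.209,"y":-0.471,"z":-0.193,"ax":0.003,"ay":-0.467,"az":0.03,"grip":0.8},
    {"x":-0.209,"y":-0.471,"z":-0.193,"ax":0.003,"ay":-0.467,"az":0.03,"grip":0.8},
    {"x":-0.209,"y":-0.471,"z":-0.193,"ax":0.003,"ay":-0.467,"az":0.03,"grip":0.8}
  ]
}}

```text
time: 9.7
tool_pos: [0.6349, -0.2288, 0.1152]
tcp_rot: [0.077, 2.896, -0.007]
wrist_force: [-0.2, 0.7, -3.5]
width: 0.386
grip_force: 52.3
```

```bash
python3 - <<'E'
from h import *
packstate()
c=cam('wrist')
im=c['img'].copy()
# predicted corners of pack's top face & bay features overlaid
s=bot.read_state();R=Ro.from_rotvec(s['tcp_rot']).as_matrix();Rp=R@TP_R;pp=np.array(s['tool_pos'])+R@TP_p
im=cv2.resize(im,(768,576))[:,:,::-1].copy()
for q in [(-.065,-.017,.017),(-.065,.017,.017),(-.065,-.017,-.017),(-.065,.017,-.017)]:
    u=proj(c,pp+Rp@np.array(q))*1.5; cv2.circle(im,tuple(int(v) for v in u),3,(0,0,255),1)
for q in [(-.061,-.0195,.03),(-.061,.0195,.03),(-.009,-.0195,.013),(-.009,.0195,.013),(.069,-.0195,.005),(.069,.0195,.005)]:
    u=proj(c,BAY+RB@np.array(q))*1.5; cv2.circle(im,tuple(int(v) for v in u),3,(0,255,0),1)
cv2.imwrite('pics/w5.png',im)
p,R=goal(-.042,-.012,14);row(p,R)
p,R=goal(-.042,-.016,14);row(p,R)
E
```

```text
edge mm [-38.2   1.3  42.2] pitch 13.61 yawerr -0.02 F [-0.2  0.7 -3.5] t 9.7 grip 0.38588569819133905
xyz [ 0.034  -0.0038  0.1023] axyz [ 0.0033 -0.0122  0.0009] rows>= 1.1
xyz [ 0.036  -0.0038  0.1101] axyz [ 0.0033 -0.0122  0.0009] rows>= 1.2
```

View pics/w5.png

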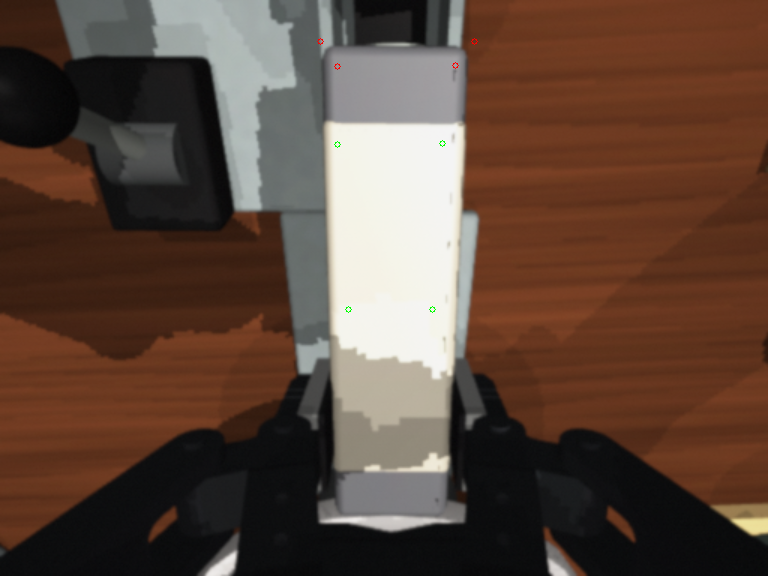

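The view shows the pack's flat-end top edge at row 47, columns 325–466. My overlay predicts row 41 and a wider edge, so the pack may have drooped slightly in the grip. I'll check the angle from the grey/white boundaries at rows 122 and 472.

```bash
python3 - <<'E'
from h import *
import pickle
from scipy.optimize import least_squares
c=pickle.load(open('c3.pkl','rb'))
f=lambda u,v: plane(c,u/1.5,v/1.5,.044)
xs=[f(565,53)[0],f(560,82)[0],f(548,243)[0],f(548,264)[0]]
print('flat top',np.round(xs,4)); gl=xs[1]-xs[0]; wb=[-.065+gl, -.065+gl+(xs[2]-xs[1])]; print(wb)
c=cam('wrist');s=bot.read_state();R=Ro.from_rotvec(s['tcp_rot']).as_matrix()
obs=[(325,466,47,-.0645),(327,465,122,wb[0]),(333,450,472,wb[1])]
def res(q):
    d,dx,dz,w=q; Rp=R@TP_R@Ro.from_euler('y',d,degrees=True).as_matrix(); pp=np.array(s['tool_pos'])+R@(TP_p+TP_R@[dx,0,dz])
    o=[]
    for l,r,v,x in obs:
        a=proj(c,pp+Rp@[x,-w,.017])*1.5;b=proj(c,pp+Rp@[x,w,.017])*1.5
        # image right = tool y
        o+=[abs(b[0]-a[0])-(r-l),(a[1]+b[1])/2-v]
    return o
for w in (.0155,.016,.0165,.017):
    r=least_squares(lambda q:res([q[0],q[1],q[2],w]),[0,0,0],x_scale=[1,.001,.001]);print(w,r.x.round(4),np.round(r.fun,1))
E
```

```text
flat top [0.4478 0.4634 0.5602 0.5742]
[np.float64(-0.049384516545849466), np.float64(0.047399421762875094)]
0.0155 [8.844e-01 3.000e-04 9.000e-04] [ 1.  -0.5 -2.  -2.  -9.9  3.2]
0.016 [-9.513e-01  5.000e-04 -7.000e-04] [ 1.1  1.  -1.2 -2.8 -6.3  2.2]
0.0165 [-2.6932e+00  7.0000e-04 -2.2000e-03] [ 1.3  2.5 -0.3 -3.5 -2.8  1. ]
0.017 [-4.3065e+00  8.0000e-04 -3.6000e-03] [ 1.8  4.2  0.8 -3.9  0.6 -0.5]
```

```bash
cat >> h.py <<'E'
TP_p=TP_p+TP_R@np.array([.0006,0,-.0017]); TP_R=TP_R@Ro.from_euler('y',-2.2,degrees=True).as_matrix()
E
python3 - <<'E'
from h import *
packstate()
for e in (-.010,-.015): row(*goal(-.042,e,14.5))
E
```

```text
edge mm [-35.6   1.9  38.8] pitch 15.87 yawerr 0.07 F [-0.2 -0.2 -2.9] t 9.8 grip 0.3877146067495246
xyz [ 0.0355 -0.0042  0.0962] axyz [0.0029 0.0455 0.0022] rows>= 1.0
xyz [ 0.0379 -0.0042  0.1059] axyz [0.0029 0.0455 0.0022] rows>= 1.1
```

{"fn": "step_arm", "kwargs": {
  "series": [
    {"x":0.015,"y":-0.004,"z":0.03,"ax":0.003,"ay":0.045,"az":0,"grip":0.8},
    {"x":0.025,"y":-0.004,"z":0.06,"ax":0.003,"ay":0.045,"az":0,"grip":0.8},
    {"x":0.035,"y":-0.004,"z":0.09,"ax":0.003,"ay":0.045,"az":0,"grip":0.8},
    {"x":0.036,"y":-0.004,"z":0.1,"ax":0.003,"ay":0.045,"az":0,"grip":0.8},
    {"x":0.036,"y":-0.004,"z":0.1,"ax":0.003,"ay":0.045,"az":0,"grip":0.8}
  ]
}}

```text
time: 10.3
tool_pos: [0.6295, -0.2307, 0.061]
tcp_rot: [0.077, 2.92, -0.008]
wrist_force: [-0.4, -0.5, -3.7]
width: 0.387
grip_force: 52.1
```

```bash
python3 - <<'E'
from h import *
packstate()
for e in (-.016,-.018): row(*goal(-.042,e,14.5))
row(*goal(-.056,-.0165,14.5))
row(*goal(-.070,-.0165,14.5))
E
```

```text
edge mm [-42.1  -0.9 -13.5] pitch 14.42 yawerr -0.01 F [-0.4 -0.5 -3.7] t 10.3 grip 0.3868171354557258
xyz [0.001  0.0019 0.0046] axyz [ 0.0003 -0.0026 -0.0004] rows>= 0.1
xyz [0.0019 0.0019 0.0085] axyz [ 0.0003 -0.0026 -0.0004] rows>= 0.1
xyz [ 0.0285  0.0019 -0.0005] axyz [ 0.0003 -0.0026 -0.0004] rows>= 0.3
xyz [ 0.0559  0.0019 -0.0067] axyz [ 0.0003 -0.0026 -0.0004] rows>= 0.6
```

{"fn": "step_arm", "kwargs": {
  "series": [
    {"x":0.001,"y":0.002,"z":0.004,"ax":0,"ay":0,"az":0,"grip":0.8},
    {"x":0.002,"y":0.002,"z":0.009,"ax":0,"ay":0,"az":0,"grip":0.8},
    {"x":0.002,"y":0.002,"z":0.009,"ax":0,"ay":0,"az":0,"grip":0.8}
  ]
}}

```text
time: 10.6
tool_pos: [0.6316, -0.2308, 0.0596]
tcp_rot: [0.077, 2.916, -0.011]
wrist_force: [0.0, 0.5, -2.7]
width: 0.391
grip_force: 52.2
```

```bash
python3 - <<'E'
from h import *
packstate()
row(*goal(-.056,-.017,14.5))
row(*goal(-.070,-.017,14.5))
E
```

```text
edge mm [-39.9  -1.  -15.4] pitch 14.69 yawerr 0.01 F [ 0.   0.5 -2.7] t 10.6 grip 0.3906224463413507
xyz [ 0.0321  0.002  -0.0035] axyz [-0.0034  0.0063  0.0001] rows>= 0.3
xyz [ 0.0594  0.0019 -0.0098] axyz [-0.0034  0.0063  0.0001] rows>= 0.6
```

{"fn": "step_arm", "kwargs": {
  "series": [
    {"x":0.016,"y":0.002,"z":-0.001,"ax":0,"ay":0,"az":0,"grip":0.8},
    {"x":0.032,"y":0.002,"z":-0.002,"ax":0,"ay":0,"az":0,"grip":0.8},
    {"x":0.042,"y":0.002,"z":-0.004,"ax":0,"ay":0,"az":0,"grip":0.8},
    {"x":0.05,"y":0.002,"z":-0.006,"ax":0,"ay":0,"az":0,"grip":0.8},
    {"x":0.05,"y":0.002,"z":-0.006,"ax":0,"ay":0,"az":0,"grip":0.8}
  ]
}}

```text
time: 11.1
tool_pos: [0.6093, -0.229, 0.0591]
tcp_rot: [0.08, 2.908, -0.013]
wrist_force: [9.1, 1.7, -3.9]
width: 0.385
grip_force: 52.1
```

```bash
python3 - <<'E'
from h import *
packstate()
row(*goal(-.070,-.017,14.5))
row(*goal(-.070,-.017,7))
row(*goal(-.069,-.017,0))
E
```

```text
edge mm [-62.   -0.3 -16.5] pitch 15.12 yawerr -0.09 F [ 9.1  1.7 -3.9] t 11.1 grip 0.3854032290753748
xyz [ 0.0156  0.0007 -0.0007] axyz [-0.0062  0.0207 -0.0033] rows>= 0.2
xyz [0.0135 0.0008 0.0245] axyz [-0.0059  0.2707 -0.0036] rows>= 0.9
xyz [0.0127 0.0009 0.0485] axyz [-0.0056  0.504  -0.004 ] rows>= 1.8
```

{"fn": "step_arm", "kwargs": {
  "series": [
    {"x":0.01,"y":0,"z":0.0,"ax":0,"ay":0,"az":0,"grip":0.8},
    {"x":0.016,"y":0,"z":0.0,"ax":0,"ay":0,"az":0,"grip":0.8},
    {"x":0.016,"y":0,"z":0.0,"ax":0,"ay":0,"az":0,"grip":0.8}
  ]
}}

```text
time: 11.4
tool_pos: [0.6039, -0.2289, 0.0591]
tcp_rot: [0.081, 2.903, -0.014]
wrist_force: [12.0, 3.0, -0.9]
width: 0.384
grip_force: 52.5
```

```bash
python3 - <<'E'
from h import *
packstate();packstate()
row(*goal(-.070,-.017,14.5))
row(*goal(-.070,-.017,7))
row(*goal(-.0695,-.017,2))
row(*goal(-.069,-.017,-1))
E
```

```text
edge mm [-67.1  -0.4 -17. ] pitch 15.38 yawerr -0.13 F [12.   3.  -0.9] t 11.4 grip 0.3844225238602022
edge mm [-67.1  -0.4 -17. ] pitch 15.38 yawerr -0.13 F [12.   3.  -0.9] t 11.4 grip 0.3844225238602022
xyz [0.0052 0.0012 0.0017] axyz [-0.0077  0.0295 -0.0045] rows>= 0.1
xyz [0.0033 0.0013 0.0268] axyz [-0.0073  0.2795 -0.005 ] rows>= 1.0
xyz [0.0029 0.0014 0.0439] axyz [-0.0071  0.4462 -0.0053] rows>= 1.6
xyz [0.0029 0.0014 0.0542] axyz [-0.0069  0.5462 -0.0055] rows>= 1.9
```

{"fn": "step_arm", "kwargs": {
  "series": [
    {"x":0.006,"y":0.001,"z":0.002,"ax":0,"ay":0.03,"az":0,"grip":0.8},
    {"x":0.005,"y":0.001,"z":0.014,"ax":0,"ay":0.16,"az":0,"grip":0.8},
    {"x":0.004,"y":0.001,"z":0.027,"ax":0,"ay":0.28,"az":0,"grip":0.8},
    {"x":0.004,"y":0.001,"z":0.036,"ax":0,"ay":0.37,"az":0,"grip":0.8},
    {"x":0.004,"y":0.001,"z":0.036,"ax":0,"ay":0.37,"az":0,"grip":0.8}
  ]
}}

```text
time: 11.9
tool_pos: [0.6073, -0.2286, 0.0397]
tcp_rot: [0.083, 3.098, -0.007]
wrist_force: [11.0, 0.8, -0.8]
width: 0.39
grip_force: 52.7
```

```bash
python3 - <<'E'
from h import *
packstate()
row(*goal(-.0695,-.017,2))
row(*goal(-.069,-.017,0))
row(*goal(-.069,-.017,-2))
E
```

```text
edge mm [-69.2  -0.1 -18.4] pitch 4.22 yawerr -0.02 F [11.   0.8 -0.8] t 11.9 grip 0.3897410381140935
xyz [-0.0005  0.0002  0.0047] axyz [-0.0073  0.0741 -0.0012] rows>= 0.3
xyz [-0.0022  0.0002  0.0114] axyz [-0.0073  0.1407 -0.0013] rows>= 0.5
xyz [-0.0027  0.0003  0.0181] axyz [-0.0072  0.2074 -0.0014] rows>= 0.7
```

{"fn": "step_arm", "kwargs": {
  "series": [
    {"x":0.0,"y":0,"z":0.006,"ax":0,"ay":0.07,"az":0,"grip":0.8},
    {"x":-0.001,"y":0,"z":0.012,"ax":0,"ay":0.14,"az":0,"grip":0.8},
    {"x":-0.001,"y":0,"z":0.014,"ax":0,"ay":0.15,"az":0,"grip":0.8},
    {"x":-0.001,"y":0,"z":0.014,"ax":0,"ay":0.15,"az":0,"grip":0.8}
  ]
}}

```text
time: 12.3
tool_pos: [0.6074, -0.2287, 0.0341]
tcp_rot: [-0.084, -3.105, 0.004]
wrist_force: [6.9, 2.0, 4.9]
width: 0.386
grip_force: 53.6
```

```bash
python3 - <<'E'
from h import *
packstate(); print(bot.read_state()['torque'])
E
```

```text
edge mm [-70.3  -0.1 -16.6] pitch -0.21 yawerr -0.09 F [6.9 2.  4.9] t 12.3 grip 0.3856702043253727
[ 0.2730508  -1.57699032 -0.24073222]
```

{"fn": "step_arm", "kwargs": {
  "series": [
    {"x":-0.001,"y":0,"z":0.002,"ax":0,"ay":0.01,"az":0,"grip":0.0},
    {"x":-0.001,"y":0,"z":0.002,"ax":0,"ay":0.01,"az":0,"grip":-0.2},
    {"x":-0.001,"y":0,"z":0.002,"ax":0,"ay":0.01,"az":0,"grip":-0.3},
    {"x":-0.001,"y":0,"z":0.002,"ax":0,"ay":0.01,"az":0,"grip":-0.3},
    {"x":-0.001,"y":0,"z":-0.05,"ax":0,"ay":0,"az":0,"grip":-0.3},
    {"x":-0.001,"y":0,"z":-0.15,"ax":0,"ay":0,"az":0,"grip":-0.3},
    {"x":-0.001,"y":0,"z":-0.25,"ax":0,"ay":0,"az":0,"grip":-0.3},
    {"x":-0.04,"y":0,"z":-0.34,"ax":0,"ay":0,"az":0,"grip":-0.3},
    {"x":-0.04,"y":0,"z":-0.34,"ax":0,"ay":0,"az":0,"grip":-0.3},
    {"x":-0.04,"y":0,"z":-0.34,"ax":0,"ay":0,"az":0,"grip":-0.3}
  ]
}}

```text
time: 13.3
tool_pos: [0.6305, -0.2293, 0.2006]
tcp_rot: [-0.082, -3.096, 0.002]
wrist_force: [0.2, -0.1, -0.4]
width: 0.649
grip_force: 0.0
```

```bash
python3 - <<'E'
from h import *
c=cam('wrist');im=c['img'][:,:,::-1]
s=cam('scene')['img'][190:260,160:240,::-1]
im=cv2.resize(im,(640,480)).copy()
for q in [(-.061,-.0195,.03),(-.061,.0195,.03),(.065,-.017,.017),(.065,.017,.017),(.069,-.0195,.005),(.069,.0195,.005)]:
    u=proj(c,BAY+RB@np.array(q))*1.25; cv2.circle(im,tuple(int(v) for v in u),3,(0,255,0),1)
s=cv2.resize(s,(160,140),interpolation=2); im[340:480,0:160]=s
cv2.imwrite('pics/w6.png',im)
E
```

```text
(no output)
```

View pics/w6.png

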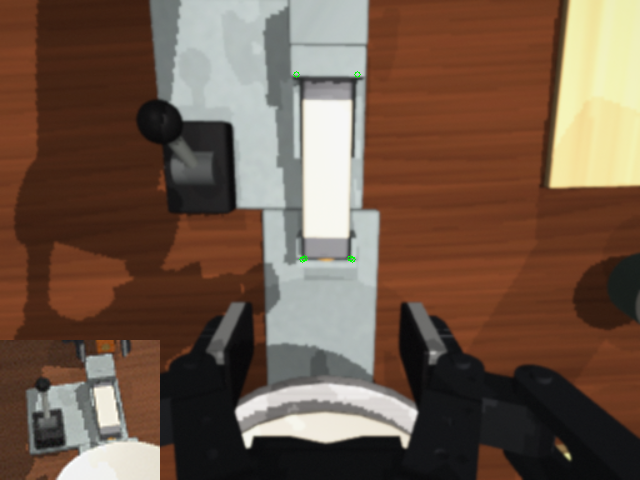

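The pack is seated: its flat end is under the hood, its nub is behind the end wall, and the outlines match. Next is the lever, with its ball at (160,121).

```bash
python3 - <<'E'
from h import *
for x,z in ((-.080,.18),(-.080,.086),(-.02,.086),(.012,.086)):
    p=BAY+RB@np.array([x,-.1,0]);p[2]=z;print(p.round(3));row(p,down(177))
E
```

```text
[ 0.497 -0.323  0.18 ]
xyz [ 0.2496 -0.2026  0.0462] axyz [-0.0004 -0.0979 -0.0014] rows>= 3.2
[ 0.497 -0.323  0.086]
xyz [ 0.24   -0.2025  0.234 ] axyz [-0.0004 -0.0979 -0.0014] rows>= 3.9
[ 0.557 -0.326  0.086]
xyz [ 0.1201 -0.2024  0.2278] axyz [-0.0004 -0.0979 -0.0014] rows>= 3.3
[ 0.589 -0.328  0.086]
xyz [ 0.0562 -0.2024  0.2246] axyz [-0.0004 -0.0979 -0.0014] rows>= 3.1
```

{"fn": "step_arm", "kwargs": {
  "series": [
    {"x":0.25,"y":-0.202,"z":0.046,"ax":0,"ay":-0.098,"az":0,"grip":1},
    {"x":0.25,"y":-0.202,"z":0.046,"ax":0,"ay":-0.098,"az":0,"grip":1},
    {"x":0.25,"y":-0.202,"z":0.046,"ax":0,"ay":-0.098,"az":0,"grip":1},
    {"x":0.25,"y":-0.202,"z":0.046,"ax":0,"ay":-0.098,"az":0,"grip":1},
    {"x":0.25,"y":-0.202,"z":0.046,"ax":0,"ay":-0.098,"az":0,"grip":1},
    {"x":0.24,"y":-0.202,"z":0.14,"ax":0,"ay":-0.098,"az":0,"grip":1},
    {"x":0.24,"y":-0.202,"z":0.22,"ax":0,"ay":-0.098,"az":0,"grip":1},
    {"x":0.24,"y":-0.202,"z":0.234,"ax":0,"ay":-0.098,"az":0,"grip":1},
    {"x":0.24,"y":-0.202,"z":0.234,"ax":0,"ay":-0.098,"az":0,"grip":1}
  ]
}}

```text
time: 14.3
tool_pos: [0.4981, -0.3212, 0.0854]
tcp_rot: [-0.082, -3.14, -0.003]
wrist_force: [0.5, -0.3, 1.0]
width: 0.001
grip_force: 0.0
```

{"fn": "step_arm", "kwargs": {
  "series": [
    {"x":-0.04,"y":0,"z":0,"ax":0,"ay":0,"az":0,"grip":1},
    {"x":-0.08,"y":0,"z":0,"ax":0,"ay":0,"az":0,"grip":1},
    {"x":-0.12,"y":0,"z":0,"ax":0,"ay":0,"az":0,"grip":1},
    {"x":-0.15,"y":0,"z":0,"ax":0,"ay":0,"az":0,"grip":1},
    {"x":-0.17,"y":0,"z":0,"ax":0,"ay":0,"az":0,"grip":1},
    {"x":-0.178,"y":0,"z":0,"ax":0,"ay":0,"az":0,"grip":1},
    {"x":-0.178,"y":0,"z":0,"ax":0,"ay":0,"az":0,"grip":1}
  ]
}}

```text
time: 15.0
tool_pos: [0.5869, -0.328, 0.0899]
tcp_rot: [0.082, 3.14, -0.003]
wrist_force: [-7.1, 0.1, 4.4]
width: -0.001
grip_force: 3.6
```

{"fn": "step_arm", "kwargs": {
  "series": [
    {"x":-0.006,"y":0,"z":0,"ax":0,"ay":0,"az":0,"grip":1},
    {"x":-0.006,"y":0,"z":0,"ax":0,"ay":0,"az":0,"grip":1}
  ]
}}

```text
time: 15.2
tool_pos: [0.5871, -0.328, 0.0898]
tcp_rot: [-0.082, -3.136, 0.001]
wrist_force: [-14.2, 1.7, 9.5]
width: -0.001
grip_force: 7.1
```

{"fn": "step_arm", "kwargs": {
  "series": [
    {"x":0.05,"y":0,"z":0,"ax":0,"ay":0,"az":0,"grip":1},
    {"x":0.12,"y":0,"z":0,"ax":0,"ay":0,"az":0,"grip":1},
    {"x":0.18,"y":0,"z":-0.06,"ax":0,"ay":0,"az":0,"grip":1},
    {"x":0.18,"y":0,"z":-0.16,"ax":0,"ay":0,"az":0,"grip":1},
    {"x":0.0,"y":0.1,"z":-0.3,"ax":0,"ay":0,"az":0,"grip":1},
    {"x":0.0,"y":0.1,"z":-0.3,"ax":0,"ay":0,"az":0,"grip":1},
    {"x":0.0,"y":0.1,"z":-0.3,"ax":0,"ay":0,"az":0,"grip":1},
    {"x":0.0,"y":0.1,"z":-0.3,"ax":0,"ay":0,"az":0,"grip":1}
  ]
}}

```text
time: 16.0
tool_pos: [0.5976, -0.2773, 0.2437]
tcp_rot: [0.078, 3.128, -0.007]
wrist_force: [0.4, -0.2, -0.9]
width: 0.002
grip_force: 0.0
```

```bash
python3 - <<'E'
from h import *
c=cam('wrist','w7')
# dark ball: expected px for on/off, and darkest round blob
for a in (-.5,.5,.35):
    print(a,proj(c,BAY+RB@np.array([.07*np.sin(a),-.1,-.007+.07*np.cos(a)])).round(0))
g=cv2.cvtColor(c['img'],cv2.COLOR_RGB2GRAY)
m=cv2.inRange(g,0,45)
for k in cv2.findContours(m,0,2)[0]:
    if cv2.contourArea(k)>80: print(cv2.boundingRect(k),np.round(cv2.minEnclosingCircle(k)[0]),cv2.contourArea(k))
h=cv2.inRange(g,170,255)
for q in [(-.061,0,.03),(.065,0,.017),(.0,-.017,.017),(0,.017,.017)]: print(proj(c,BAY+RB@np.array(q)).round(0))
print(bot.read_state()['wrist_force'])
E
```

```text
-0.5 [205. 123.]
0.5 [209. 195.]
0.35 [208. 187.]
(0, 239, 512, 145) [256. 376.] 36088.5
(474, 209, 38, 49) [497. 232.] 1385.0
(117, 184, 22, 12) [128. 188.] 140.5
(194, 182, 28, 26) [208. 194.] 541.0
(21, 172, 48, 100) [ 46. 222.] 2119.0
(38, 154, 40, 6) [ 58. 156.] 82.5
(193, 117, 47, 64) [216. 148.] 1119.5
(0, 108, 35, 108) [ 12. 162.] 171.5
(0, 42, 24, 18) [11. 50.] 180.0
(65, 39, 92, 12) [110.  46.] 463.0
(109, 28, 61, 10) [139.  30.] 130.5
(69, 0, 108, 27) [122.  13.] 2402.0
[316.  90.]
[308. 213.]
[294. 153.]
[327. 153.]
[-0.17712114 -0.32964184 -0.18632367]
```

The ball blob at (208,194) matches the fully-on position, predicted at (209,195). The robot is clear of everything.

```bash
python3 -c "
from h import *
print(bot.finish_job())"
```

```text
the job is handed in; nothing more can be done
None
```

The job is handed in, with no verdict returned: by my last camera checks the long pack sits fully home in the bay and the lever is all the way over; I never touched the short pack, tubs or mug, but took no final picture of them.

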